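# Load the imaging microscope's stage tray from the incubator stack

## Robot

A 6-joint arm with a two-finger parallel gripper is mounted at the origin on the work surface. World frame = base frame: x ahead of the robot, y to its left, z up, the work surface at z = 0. Lengths are in m, angles in rad, forces in N, time in s.
With the tool pointing down it reaches from about 0.375 to 0.925 m from the base axis. Payload 5.7 kg.
Tool frame: the origin (TCP) lies midway between the tips of the shut fingers; the grasp point (between the pads) lies 19 mm behind it; z points along the fingers, y is the direction in which the jaws open and shut (so a half turn about z gives the same grasp; the last joint's range is limited). The gripper opens to 85 mm and grips with 20 to 120 N. Pads are 22 mm wide; open, the fingers measure 114 mm over their backs; the gripper's body (76 mm by 85 mm) begins 54 mm behind the grasp point. The pads swing forward as they close: fully open they stand 13 mm farther back than shut.
Start: joints at [-1.389, 0.359, 1.51, -0, 1.272, -0.115], TCP at [0.175, -0.574, 0.231] pointing down, gripper open.
Joint ranges: [-2.97, 2.97], [-1.01, 2.36], [0.21, 2.38], [-0.96, 4.11], [0.2, 2.71], [-2.98, 2.98]. Speed limits (rad/s): [2.39, 2.39, 3.14, 3.14, 3.14, 3.14].

## Interface

Orientations are given as a unit quaternion [x, y, z, w].
In Python, from bench import robot gives the robot as it stands. The module is installed in compiled form; this text tells all that it offers.
- The arm moves only by the shell command python3 -m inch 'ROWS' [FORCE]. ROWS is JSON, a list of rows, each a list of 3 entries, a list of its own where there are three numbers: the turn, a rotation vector about the tool's x, y, z in degrees, then the shift along the tool's x, y, z in mm, then the opening, from 0 (shut) to 1 (fully open). In form: [[[rx, ry, rz], [tx, ty, tz], fingers], ...]. A call has 1 to 5 rows; each row is the pose to reach, as a shift and turn from the pose commanded when the call began, along the tool's axes at that moment; what a row does not reach only later rows make up. A row lasts 1/10 s, in which the tool goes at most 50 mm and 8.59 degrees, less where a joint would pass 70% of its speed; a pose out of reach is approached as far as the arm can. A call with a gripper value outside its range is refused whole. The fingers move at their own pace and stop on an object; FORCE is the grip in N (left out, the last holds). Time passes only in rows, so rows that repeat a pose let the fingers close. It gives the time, the measured TCP pose, the force and the opening at its end, in the units of the state.
- robot.read_state(): the state, without advancing time (a new reading comes with each control period).
- robot.read_camera(name): name is "scene" or "side" or "wrist"; returns a dict with "image" (480x640x3 uint8, blue, green, red), "z_map" (480x640 float32, m along the optical axis (not along the pixel's ray), 0 where there is no reading), "fx", "fy", "cx", "cy" (pixels), "D" ([k1, k2, p1, p2, k3] as OpenCV has them; the pictures are not rectified), "extrinsics" (4x4, takes a point from world to camera coordinates). Camera axes: x right, y down, z forward; pixel columns grow to the right and rows downward; lengths in m; the calibration is good to about 2 mm. A picture is of the moment at which its call begins.
- robot.finish_job(): hands the job in, once; it reports no verdict.
The state is a dict: "clock": time; "joints": joint angles; "joint_velocities": joint speeds; "tau": joint torques, N m; "eef_pos": TCP position; "tool_rot": TCP orientation; "ft_force": force on the tool from outside, world axes, zero at the start; "wrist_torque": the same for the moment, N m; "finger_gap": finger opening in m.
Only numpy, scipy, OpenCV 4.12 (cv2) and the standard library are available. Lean on these libraries where they do the work, as an engineer would, in place of code of your own. Each camera call takes 0.05 s, during which the arm holds its last target. There are 200 camera calls.

## Task

The culture vessels brought from the incubator on the steel tray must go into the microscope's black stage tray: take the stack apart from the top and set the small dish, the large dish and the flask each flat into the nest of the holder made for it (the flask's cap lying in the notch), and load the chamber slide into the slide holder by tucking its bare label end under the lip and then lowering the other end until the slide lies flat in its nest. The vessels hold medium, so set them down gently, never drop them or tip them far over, and leave all four released and at rest. Do not shift the medium bottle or the forceps.

Things in the scene. Friction and masses are not known exactly. Their poses are not given: they have to be found in the camera images.
- dish_small_c (a point): small culture dish: round, flat, lidded, pale plastic, 13 mm high; foot 35 mm across and 5 mm high, above it the lid, 39 mm across, with a flat top. Topmost of the stack at the start. Dish and lid are taped together. About 20 g. The point is its centre, half-way up (6.5 mm above its underside); z up, x and y meaningless.
- dish_large_c (a point): large culture dish: like the small one but 16 mm high; foot 55 mm across and 5 mm high, lid 60 mm across. At the start it lies on the flask and carries the small dish. About 35 g. The point is its centre, half-way up (8 mm above its underside); z up, x and y meaningless.
- flask_c (a point): culture flask lying flat, bottom of the stack: pale box-shaped body 52 mm wide (x), 66 mm long (y), 25 mm high; on its +y side a shoulder, a neck and a ribbed blue screw cap, 24 mm across, ending 61 mm from the point. About 65 g. The point is the centre of the box-shaped body, half-way up (12.5 mm above its underside); z up, +y towards the cap.
- slide_c (a point): chamber slide, alone on the steel tray: 26 mm wide (x), 76 mm long (y), 2 mm thick, carrying a lidded well block 24 mm wide, 54 mm long, top 12 mm above the slide's underside, ending 1 mm from the +y end; the last 21 mm at the -y end are bare (label end). About 28 g. The point: mid length and width (inside the block), 6 mm above the underside; z up, -y to the label end.
- holder_small_nest (a point): small dish's holder: fixed aluminium plate, 86 mm (x) by 128 mm (y), one of four in the black stage tray, with a round nest 45 mm across, 4 mm deep, a dark window in its floor. The point is the centre of the nest's floor, 8 mm above the table and 4 mm below the plate's top. z up, y along the plate's long side.
- holder_large_nest (a point): large dish's holder: the same plate with a round nest 66 mm across, 4 mm deep. The point is the centre of the nest's floor, 8 mm above the table and 4 mm below the plate's top. z up, y along the plate's long side.
- holder_flask_nest (a point): flask's holder: the same plate with a rectangular nest 62 mm wide (x), 82 mm long (y), 4 mm deep, going on at its +y end as a notch 46 mm wide for neck and cap, open to the plate's edge. The point, on the nest's floor 8 mm above the table, is where the middle of the flask's body belongs, cap towards +y: the nest reaches 38 mm from it to -y and 44 mm to +y. z up.
- holder_slide_nest (a point): chamber slide's holder: the same plate with a nest 34 mm wide (x), 84 mm long (y), 4 mm deep; at its -y end a dark steel lip 44 mm wide overhangs it by 12 mm, underside 7 mm and top 9.5 mm above the nest's floor. The point is the centre of the nest's floor, 8 mm above the table; the lip's free edge is 30 mm from it to -y, end walls 42 mm to -y and +y. z up.
- medium_bottle_c (a point): bystander: glass medium bottle, 56 mm across, about 125 mm tall, blue cap, standing on the table behind the trays; to be left alone. The point is on its axis, 62 mm above its foot.
- forceps_c (a point): bystander: black forceps, 115 mm long (along y), 7 mm wide, lying along the near edge of the steel tray, whose floor is 3 mm above the table and whose rim is 14 mm high; to be left alone. The point is its middle, 3 mm above its underside.
Mind the look-alikes: they are no part of the job. What is shaped like the part that bears holder_flask_nest but green or purple is not meant.

How it is judged:
At the end, for the whole second after the job is handed in: Each vessel lies in its own holder's nest: centre within 8 mm (horizontally) of the nest's point, underside within 2 mm of the nest's floor, level within 0.05 rad, flask and slide lengthwise within 0.2 rad of the nest (cap in the notch, label end under the lip), at rest, fingers off (horizontal distance between dish_small_c and holder_small_nest below 0.008 m and z of dish_small_c in the frame of holder_small_nest between 0.0045 and 0.0085 m and angle between each of dish_small_c, dish_large_c, flask_c, slide_c's own z axis and vertical below 0.05 rad and linear speed of each of dish_small, dish_large, flask, slide below 0.01 m/s and contact force between the fingers and dish_small below 0.05 N and horizontal distance between dish_large_c and holder_large_nest below 0.008 m and z of dish_large_c in the frame of holder_large_nest between 0.006 and 0.01 m and contact force between the fingers and dish_large below 0.05 N and horizontal distance between flask_c and holder_flask_nest below 0.008 m and z of flask_c in the frame of holder_flask_nest between 0.0105 and 0.0145 m and contact force between the fingers and flask below 0.05 N and angle between the y axis of flask_c and the y axis of holder_flask_nest, either way round below 0.2 rad and horizontal distance between slide_c and holder_slide_nest below 0.008 m and z of slide_c in the frame of holder_slide_nest between 0.004 and 0.008 m and contact force between the fingers and slide below 0.05 N and angle between the y axis of slide_c and the y axis of holder_slide_nest, either way round below 0.2 rad); the robot touches nothing.
It fails at once if a vessel is dropped or flung (moves faster than 0.7 m/s while the fingers do not touch it; a free fall of about 25 mm) ((contact force between the fingers and dish_small below 0.02 N and linear speed of dish_small above 0.7 m/s) or (contact force between the fingers and dish_large below 0.02 N and linear speed of dish_large above 0.7 m/s) or (contact force between the fingers and flask below 0.02 N and linear speed of flask above 0.7 m/s) or (contact force between the fingers and slide below 0.02 N and linear speed of slide above 0.7 m/s)).
It fails at once if a vessel is tipped by more than 0.7 rad (about 40 degrees), so that its medium runs out (angle between any of dish_small_c, dish_large_c, flask_c, slide_c's own z axis and vertical above 0.7 rad).
It fails at once if the medium bottle or the forceps is shifted by more than 30 mm (distance of any of medium_bottle_c, forceps_c from where it was at the start of the episode above 0.03 m).
It also fails if it takes over 120 s, if anything falls off the work surface, if the arm or the gripper's body presses on something with over 40 N, if the wrist force passes 120 N, or if a joint passes its speed limit or range.

## Working session

There is one attempt and no reset: what is moved stays moved. The work goes in short steps, Python scripts to look and compute and a shell command to move; the robot and the scene stay as the last step left them, time stands still between calls to the robot, and variables do not carry over. Pictures are saved under pics/ and viewed, about 12 in all and at most 16, crops included, and the job is handed in when it is done.

```bash
mkdir -p pics; cat > h.py <<'E'
import numpy as np, cv2
from bench import robot
from scipy.spatial.transform import Rotation as R
def cam(n):
    c=robot.read_camera(n); c['K']=np.array([[c['fx'],0,c['cx']],[0,c['fy'],c['cy']],[0,0,1.]]); c['D']=np.array(c['D'],float); c['T']=np.array(c['extrinsics']); return c
def ray(c,uv):
    p=cv2.undistortPoints(np.array(uv,float).reshape(-1,1,2),c['K'],c['D']).reshape(-1,2)
    d=np.c_[p,np.ones(len(p))]; T=c['T']; o=-T[:3,:3].T@T[:3,3]; return o,d@T[:3,:3]
def onz(c,uv,z):
    o,d=ray(c,uv); return o+d*((z-o[2])/d[:,2])[:,None]
def cloud(c):
    v,u=np.mgrid[0:480,0:640]; o,d=ray(c,np.c_[u.ravel(),v.ravel()]); return (o+d*c['z_map'].reshape(-1,1)).reshape(480,640,3)
def proj(c,P):
    T=c['T']; return cv2.projectPoints(np.array(P,float).reshape(-1,1,3),cv2.Rodrigues(T[:3,:3])[0],T[:3,3],c['K'],c['D'])[0].reshape(-1,2)
E
python3 - <<'E'
from h import *
np.set_printoptions(precision=4,suppress=True)
for n in("scene","side","wrist"):
    c=cam(n); cv2.imwrite(f"pics/{n}0.png",c['image']); np.save(f"{n}0.npy",c,allow_pickle=True)
    T=c['T'];print(n,-T[:3,:3].T@T[:3,3],T[2,:3],c['fx'],c['D'], (c['z_map']>0).mean())
s=robot.read_state();print(s)
E
```

```text
scene [ 0.9793 -0.7606  0.6939] [-0.4126  0.7347 -0.5385] 562.7479884321214 [-0.1634  0.      0.      0.      0.    ] 0.991875
side [-0.2616  0.9819  0.9921] [ 0.5152 -0.6075 -0.6046] 602.7761163899281 [-0.1048  0.      0.      0.      0.    ] 0.9814615885416667
wrist [ 0.2398 -0.5545  0.3734] [-0.2573 -0.078  -0.9632] 340.43398071948036 [0.0149 0.     0.     0.     0.    ] 0.9958723958333333
{'clock': 0.15, 'joints': array([-1.3891,  0.3593,  1.5112, -0.    ,  1.2725, -0.1152]), 'joint_velocities': array([-0.0002, -0.0022, -0.0038,  0.0001,  0.0008, -0.0001]), 'tau': array([  0.    , -52.8025, -27.8931,  -0.0002,   0.0083,  -0.    ]), 'eef_pos': array([ 0.1754, -0.5732,  0.2306]), 'tool_rot': array([ 0.989 ,  0.1479, -0.    , -0.0007]), 'ft_force': array([0.8995, 0.0756, 0.5974]), 'wrist_torque': array([0.0673, 0.0285, 0.0313]), 'finger_gap': 0.08534677034067369}
```

View pics/scene0.png

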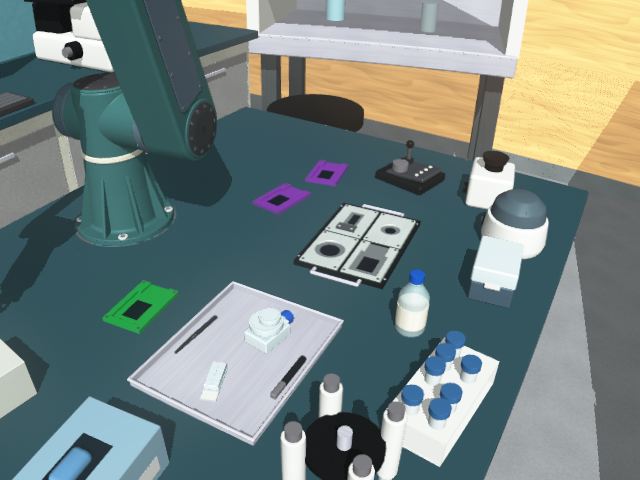

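View pics/side0.png

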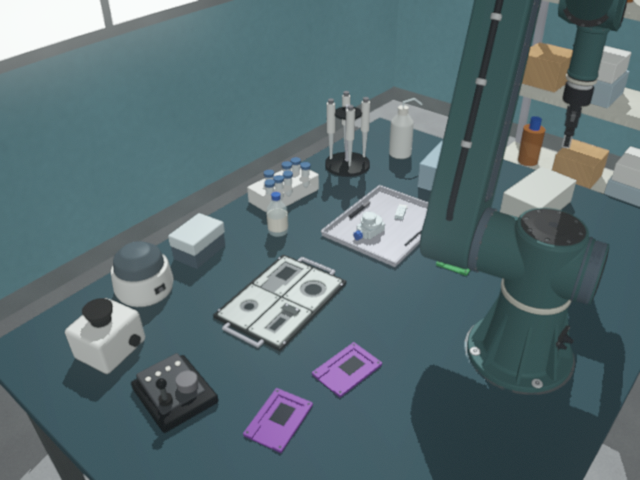

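The scene view shows the steel tray (centre ~235,355) with the stack at (267,327) and the slide at (214,380). The forceps are at (195,335) and the stage tray is at ~(358,245). The side view shows the stage tray at (280,300). Next I'll compute coarse positions and take close crops.

```bash
python3 - <<'E'
from h import *
np.set_printoptions(precision=4,suppress=True)
c=np.load('scene0.npy',allow_pickle=True).item(); s=np.load('side0.npy',allow_pickle=True).item()
for n,q,L in(("scene",c,[(268,315),(267,327),(287,317),(214,370),(207,393),(195,335),(411,320),(329,250),(390,230),(351,222),(370,262),(358,245)]),("side",s,[(368,220),(358,235),(401,212),(314,289),(284,274),(252,305),(285,322)])):
    P=cloud(q)
    for u,v in L: print(n,u,v,P[v,u])
a=cv2.resize(c['image'][200:290,290:425],None,fx=4,fy=4,interpolation=cv2.INTER_CUBIC)
b=cv2.resize(c['image'][275:445,125:350],None,fx=3,fy=3,interpolation=cv2.INTER_CUBIC)
b=b[:, :]
W=800; im=np.zeros((600,800,3),np.uint8)
b=cv2.resize(c['image'][290:410,170:320],None,fx=2,fy=2,interpolation=cv2.INTER_CUBIC)
im[:a.shape[0],:a.shape[1]]=a; im[360:600,:300]=b
d=cv2.resize(s['image'][245:350,210:350],None,fx=2.2,fy=2.2,interpolation=cv2.INTER_CUBIC); im[365:365+d.shape[0],320:320+d.shape[1]]=d
cv2.imwrite('pics/crop.png',im)
E
```

```text
scene 268 315 [ 0.535  -0.1592  0.0581]
scene 267 327 [ 0.5428 -0.1742  0.0455]
scene 287 317 [ 0.5439 -0.1137  0.0245]
scene 214 370 [ 0.5112 -0.2827  0.0176]
scene 207 393 [ 0.5284 -0.3228  0.0099]
scene 195 335 [ 0.4219 -0.2278  0.0089]
scene 411 320 [ 0.7472 -0.0256  0.0446]
scene 329 250 [0.4916 0.1316 0.0128]
scene 390 230 [0.5699 0.2794 0.0126]
scene 351 222 [0.4755 0.2646 0.0111]
scene 370 262 [0.5857 0.1431 0.0092]
scene 358 245 [0.5372 0.1806 0.0145]
side 368 220 [ 0.5294 -0.1411  0.0532]
side 358 235 [ 0.5268 -0.0932  0.0303]
side 401 212 [ 0.5132 -0.2836  0.013 ]
side 314 289 [0.4888 0.1355 0.0104]
side 284 274 [0.5897 0.1365 0.0064]
side 252 305 [0.5674 0.2738 0.0087]
side 285 322 [0.464  0.268  0.0113]
```

View pics/crop.png

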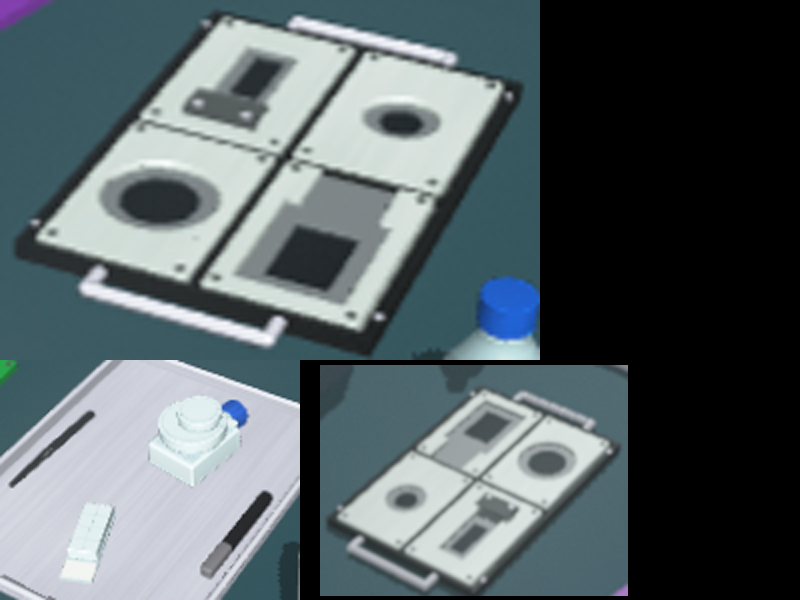

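The crop shows the stage tray as follows: slide holder at upper left with its lip toward -y, small nest at upper right, large at lower left, flask at lower right with its notch toward +y. The slide's label end points to -y and the flask cap to +y. Now I'll move over the vessels for a wrist view.

```bash
cat > go.py <<'E'
# python3 go.py x y z yaw_deg(of tool x) [tilt about world x deg, applied after]: prints turn (deg) and shift (mm) in tool axes
import sys; from h import *
def go(x,y,z,yaw,tilt=0,s=None):
    s=s or robot.read_state(); A=R.from_quat(s['tool_rot']); B=R.from_euler('z',yaw,degrees=True)*R.from_euler('x',180,degrees=True)
    if tilt: B=R.from_rotvec(tilt*B.as_matrix()[:,0],degrees=True)*B
    return (A.inv()*B).as_rotvec(degrees=True).round(2), (A.inv().apply(np.array([x,y,z])-s['eef_pos'])*1000).round(1)
if __name__=='__main__': print(*go(*map(float,sys.argv[1:])))
E
python3 go.py .52 -.2 .3 0
python3 -m inch '[[[0,0,17],[440,-256,-70],1],[[0,0,17],[440,-256,-70],1],[[0,0,17],[440,-256,-70],1],[[0,0,17],[440,-256,-70],1],[[0,0,17],[440,-256,-70],1]]'
python3 go.py .52 -.2 .3 0
```

```text
[-0.08  0.   17.01] [ 438.8 -256.2  -68.9]
clock: 0.65
eef_pos: [0.3442, -0.3908, 0.2654]
tool_rot: [1.0, -0.0, -0.0, -0.0]
ft_force: [0.8, -0.8, -0.3]
finger_gap: 0.0854
[-0.02  0.   -0.03] [ 175.7 -190.9  -34.6]
```

```bash

python3 -m inch '[[[0,0,0],[176,-191,-35],1],[[0,0,0],[176,-191,-35],1],[[0,0,0],[176,-191,-35],1],[[0,0,0],[176,-191,-35],1],[[0,0,0],[176,-191,-35],1]]'
python3 -m inch '[[[0,0,0],[0,0,0],1],[[0,0,0],[0,0,0],1]]'
python3 - <<'E'
from h import *
c=cam('wrist'); cv2.imwrite('pics/w1.png',c['image']); np.save('w1.npy',c,allow_pickle=True)
P=cloud(c); v,u=np.where((P[...,2]>.05)&(P[...,2]<.075)&(abs(P[...,0]-.53)<.06)&(abs(P[...,1]+.15)<.06)); print(P[v,u].mean(0),P[v,u][:,2].max())
E
python3 go.py .52 -.2 .3 0
```

```text
clock: 1.15
eef_pos: [0.5122, -0.2084, 0.2988]
tool_rot: [1.0, 0.0, -0.0, -0.0]
ft_force: [0.8, -0.9, 0.2]
finger_gap: 0.0854
clock: 1.35
eef_pos: [0.5116, -0.2092, 0.2984]
tool_rot: [1.0, 0.002, -0.0, 0.0]
ft_force: [-0.9, 0.0, -0.9]
finger_gap: 0.0851
[ 0.53724295 -0.15863976  0.05729599] 0.059826775312106506
[-0.    0.07  0.07] [  9.2 -10.1  -1.8]
```

View pics/w1.png

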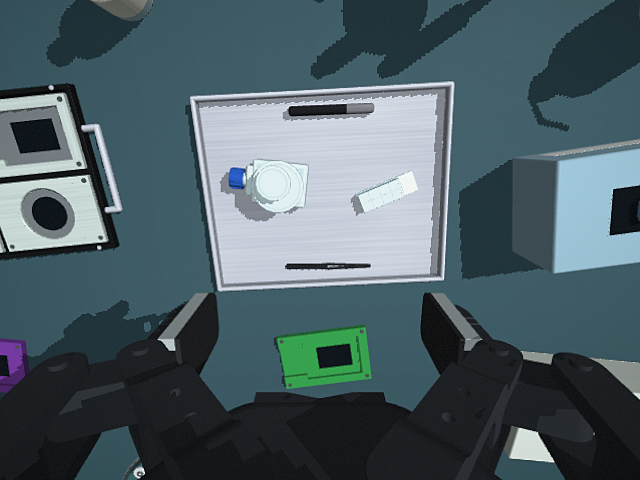

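```bash
cat > vess.py <<'E'
from h import *
np.set_printoptions(precision=4,suppress=True)
def comp(m):
    n,l,st,_=cv2.connectedComponentsWithStats(m.astype(np.uint8)); i=1+st[1:,4].argmax(); return (l==i)
def meas(c,P,lo,hi,xy,r,name):
    m=(P[...,2]>lo)&(P[...,2]<hi)&(np.hypot(P[...,0]-xy[0],P[...,1]-xy[1])<r)
    if m.sum()<20: print(name,'none');return
    m=comp(m); q=P[m]; rc=cv2.minAreaRect((q[:,:2]*1000).astype(np.float32)); ci=cv2.minEnclosingCircle((q[:,:2]*1000).astype(np.float32))
    print(name,m.sum(),'z',np.median(q[:,2]),'mean',q.mean(0),'rect',np.round(rc[0],1),np.round(rc[1],1),round(rc[2],1),'circ',np.round(ci[0],1),round(ci[1],1))
    return m
E
python3 - <<'E'
from vess import *
c=np.load('w1.npy',allow_pickle=True).item();P=cloud(c)
S=(.537,-.159)
meas(c,P,.052,.075,S,.08,'small'); meas(c,P,.04,.05,S,.08,'large'); meas(c,P,.022,.034,S,.09,'flasktop')
m=meas(c,P,.012,.02,(.515,-.29),.06,'block')
h=cv2.cvtColor(c['image'],cv2.COLOR_BGR2HSV); b=(h[...,0]>100)&(h[...,0]<130)&(h[...,1]>150)&(np.hypot(P[...,0]-S[0],P[...,1]-S[1])<.1); b=comp(b);print('cap',P[b].mean(0),P[b].max(0),P[b].min(0))
# slide incl label: white pixels on plane
w=comp((h[...,2]>225)&(h[...,1]<45)&(np.hypot(P[...,0]-.515,P[...,1]+.29)<.06)); print(w.sum())
cn=cv2.findContours(w.astype(np.uint8),0,2)[0][0]; print(cv2.minAreaRect(cn))
print(onz(c,cv2.boxPoints(cv2.minAreaRect(cn)),.010))
s=robot.read_state();o=-c['T'][:3,:3].T@c['T'][:3,3];print('cam',o)
E
```

```text
small 937 z 0.057363504992116454 mean [ 0.5372 -0.1585  0.0573] rect [ 537.1 -158.4] [37.2 38. ] 43.8 circ [ 536.6 -158.4] 19.5
large 1128 z 0.04437350757584335 mean [ 0.5284 -0.1655  0.0443] rect [ 531.3 -161.3] [58.5 58.9] 89.4 circ [ 531.2 -161.5] 29.8
flasktop 620 z 0.026833208324075514 mean [ 0.54   -0.1217  0.0265] rect [ 541.2 -122.3] [42.2 53.5] 71.1 circ [ 538.9 -129. ] 29.8
block 832 z 0.015146470972099646 mean [ 0.5174 -0.2876  0.0151] rect [ 517.  -287.8] [24.3 54. ] 23.1 circ [ 517.6 -287.3] 28.6
cap [ 0.539  -0.11    0.0266] [ 0.5792 -0.0977  0.4412] [ 0.5252 -0.21    0.0035]
1087
((388.6737365722656, 192.38705444335938), (21.331195831298828, 59.83015060424805), 64.09349060058594)
[[ 0.5154 -0.2586  0.01  ]
 [ 0.5481 -0.3244  0.01  ]
 [ 0.5244 -0.3379  0.01  ]
 [ 0.4906 -0.2715  0.01  ]]
cam [ 0.5792 -0.21    0.4412]
```

```bash

python3 -m inch '[[[0,0,0],[25,-51,160],1],[[0,0,0],[25,-51,205],1],[[0,0,0],[25,-51,205],1],[[0,0,0],[25,-51,205],1],[[0,0,0],[25,-51,205],1]]'
python3 go.py .537 -.1585 .046 0; python3 -c "
from h import *;print(robot.read_state()['joints'])"
```

```text
clock: 1.9
eef_pos: [0.5316, -0.1582, 0.0889]
tool_rot: [1.0, -0.001, -0.005, -0.002]
ft_force: [0.2, -0.4, 1.0]
finger_gap: 0.0851
[-0.23  0.52 -0.08] [ 5.8  0.4 42.8]
[-4.13828541e-01  4.67234337e-01  1.74926251e+00 -3.67410346e-05
  9.35061717e-01  1.15838984e+00]
```

```bash

python3 -m inch '[[[0,0,0],[0,0,15],1],[[0,0,0],[0,0,30],1],[[0,0,0],[0,0,43],1],[[0,0,0],[0,0,43],1],[[0,0,0],[0,0,43],1]]'
python3 go.py .537 -.1585 .046 0
python3 -m inch '[[[0,0,0],[0,0,0],0.7],[[0,0,0],[0,0,0],0.3],[[0,0,0],[0,0,0],0.3],[[0,0,0],[0,0,0],0.3],[[0,0,0],[0,0,0],0.3]]' 20
python3 - <<'E'
from h import *
for n in('wrist','scene'):
  c=cam(n); cv2.imwrite(f'pics/{n}2.png',c['image'])
E
```

```text
clock: 2.4
eef_pos: [0.5364, -0.16, 0.0514]
tool_rot: [1.0, -0.0, 0.0, 0.0]
ft_force: [0.0, -0.5, 0.4]
finger_gap: 0.0854
[ 0.01 -0.03 -0.04] [ 0.6 -1.5  5.4]
clock: 2.9
eef_pos: [0.5366, -0.1593, 0.0514]
tool_rot: [1.0, 0.0, 0.0, 0.0]
ft_force: [-0.9, 0.6, 4.6]
finger_gap: 0.0373
```

View pics/wrist2.png

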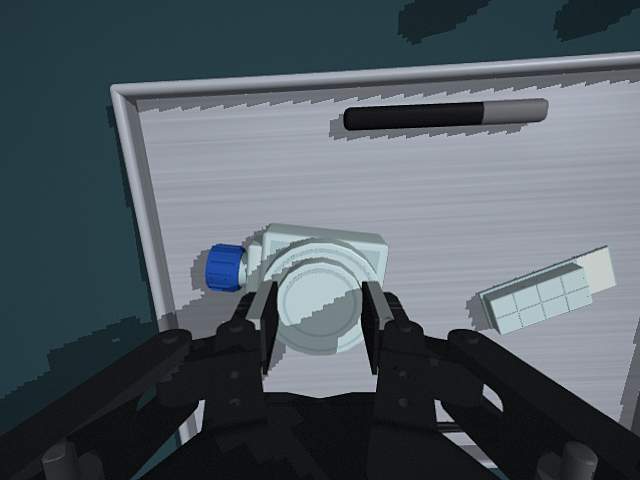

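```bash

python3 -m inch '[[[0,0,0],[0,0,0],0.6],[[0,0,0],[0,0,0],0.6],[[0,0,0],[0,0,4],0.6],[[0,0,0],[0,0,4],0.6],[[0,0,0],[0,0,4],0.6]]' 20
python3 -m inch '[[[0,0,0],[0,0,0],0.3],[[0,0,0],[0,0,0],0.3],[[0,0,0],[0,0,0],0.3],[[0,0,0],[0,0,0],0.3]]' 20
python3 -m inch '[[[0,0,0],[0,0,-10],0.3],[[0,0,0],[0,0,-25],0.3],[[0,0,0],[0,0,-40],0.3],[[0,0,0],[0,0,-40],0.3]]' 20
python3 - <<'E'
from h import *
c=cam('wrist'); cv2.imwrite(f'pics/w3.png',c['image'])
from vess import *
P=cloud(c); meas(c,P,.04,.05,(.531,-.161),.05,'large'); meas(c,P,.08,.11,(.537,-.159),.03,'small')
E
```

```text
clock: 3.5
eef_pos: [0.536, -0.1591, 0.0463]
tool_rot: [1.0, 0.0, -0.0, -0.0]
ft_force: [0.6, 0.3, 0.3]
finger_gap: 0.0512
clock: 3.9
eef_pos: [0.5362, -0.1592, 0.0467]
tool_rot: [1.0, 0.0, 0.0, -0.0]
ft_force: [-1.0, 0.3, 1.3]
finger_gap: 0.0377
clock: 4.3
eef_pos: [0.538, -0.1599, 0.089]
tool_rot: [1.0, 0.0, 0.002, 0.001]
ft_force: [0.0, -0.4, -0.3]
finger_gap: 0.0374
large 3421 z 0.044494698631979746 mean [ 0.5457 -0.161   0.0444] rect [ 542.4 -161.2] [59.2 36.8] 89.2 circ [ 532.3 -161. ] 29.6
small 7225 z 0.09978498601009125 mean [ 0.5404 -0.1606  0.1   ] rect [ 540.1 -157.1] [53.2 39.3] 66.5 circ [ 544.7 -158.4] 28.5
```

```bash

python3 -m inch '[[[0,0,0],[0,-10,-45],0.3],[[0,0,0],[-10,-50,-75],0.3],[[0,0,0],[-20,-90,-100],0.3],[[0,0,0],[-30,-130,-120],0.3],[[0,0,0],[-40,-170,-140],0.3]]' 20
python3 -m inch '[[[0,0,0],[-5,-45,-5],0.3],[[0,0,0],[-10,-90,-10],0.3],[[0,0,0],[-15,-130,-15],0.3],[[0,0,0],[-20,-165,-15],0.3],[[0,0,0],[-20,-190,-15],0.3]]' 20
python3 -m inch '[[[0,0,0],[0,0,0],0.3],[[0,0,0],[0,0,0],0.3]]' 20
python3 - <<'E'
from h import *
c=cam('wrist'); cv2.imwrite(f'pics/w4.png',c['image']); np.save('w4.npy',c,allow_pickle=True)
E
```

```text
clock: 4.85
eef_pos: [0.4953, 0.0121, 0.2271]
tool_rot: [1.0, -0.0, -0.0, -0.0]
ft_force: [0.4, 1.2, 0.9]
finger_gap: 0.0376
clock: 5.35
eef_pos: [0.4749, 0.2029, 0.2412]
tool_rot: [1.0, 0.001, -0.001, -0.0]
ft_force: [0.7, 0.2, -0.1]
finger_gap: 0.0379
clock: 5.55
eef_pos: [0.4757, 0.2008, 0.241]
tool_rot: [1.0, 0.001, -0.001, 0.0]
ft_force: [-0.6, -0.1, -0.7]
finger_gap: 0.0381
```

View pics/w4.png

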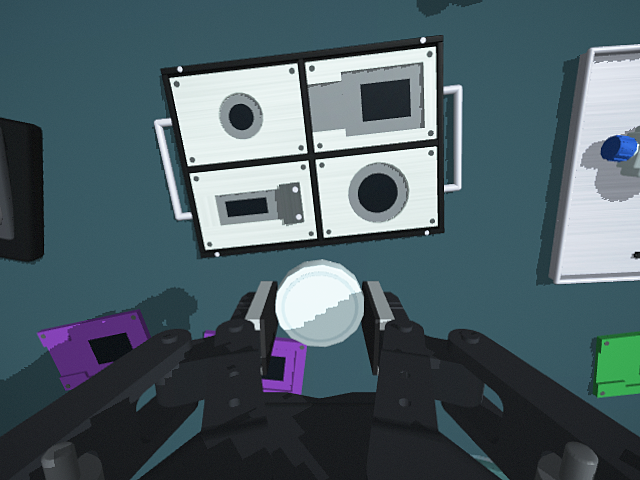

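The wrist view shows all four nests: small (241,117), flask (370,98), slide (248,207) with the lip on its right (-y), and large (379,192). The small dish is held between the pads.

```bash
python3 - <<'E'
from vess import *
c=np.load('w4.npy',allow_pickle=True).item(); P=cloud(c)
h=cv2.cvtColor(c['image'],cv2.COLOR_BGR2HSV)
for u,v in((200,90),(330,60),(420,220),(200,230)): print('platez',P[v-2:v+3,u-2:u+3,2].mean(), h[v,u])
for u,v in((241,117),(385,100),(379,192),(250,207),(225,207),(290,215),(330,95)): print((u,v),P[v-1:v+2,u-1:u+2].mean((0,1)),h[v,u])
w=((h[...,2]>185)&(h[...,1]<60)).astype(np.uint8); w[:, :165]=0; w[255:]=0; w[:,445:]=0; w[:35]=0
cs,hi=cv2.findContours(w,cv2.RETR_CCOMP,cv2.CHAIN_APPROX_NONE)
for i,k in enumerate(cs):
    if cv2.contourArea(k)<300: continue
    q=onz(c,k.reshape(-1,2),.012)[:,:2]*1000; rc=cv2.minAreaRect(q.astype(np.float32))
    print('hole' if hi[0][i][3]>=0 else 'outer',np.round(rc[0],1),np.round(rc[1],1),round(rc[2],1), 'circ',[np.round(t,1) for t in cv2.minEnclosingCircle(q.astype(np.float32))])
E
```

```text
platez 0.01235564714135731 [ 85  12 235]
platez 0.00925199563601385 [ 90   6 255]
platez 0.01233336633402154 [ 84  11 235]
platez 0.01057754397583384 [130  70  11]
(241, 117) [0.5693 0.2807 0.0085] [110  77  40]
(385, 100) [0.586  0.1322 0.0088] [102  81  47]
(379, 192) [0.4919 0.1336 0.0089] [104 101  38]
(250, 207) [0.4749 0.2765 0.0086] [108  85  36]
(225, 207) [0.4748 0.3043 0.0083] [102  23 142]
(290, 215) [0.4677 0.2314 0.0174] [87 29 98]
(330, 95) [0.5907 0.1886 0.0083] [ 98  25 161]
outer [476.3 270.7] [ 86.2 128.3] 6.2 circ [array([476.2, 270.5]), np.float64(76.1)]
hole [475.1 265.2] [49.1 95.8] 6.6 circ [array([477.2, 264.4]), np.float64(51.2)]
outer [491.  135.4] [ 86.6 127.7] 6.4 circ [array([491.1, 135.3]), np.float64(76.2)]
hole [491.5 134.7] [67.2 67. ] 45.5 circ [array([491.3, 134.9]), np.float64(34.3)]
outer [504.3 355. ] [84.2 17.2] 7.5 circ [array([504.5, 353.4]), np.float64(42.1)]
outer [569.8 280.8] [ 86.1 128.2] 6.2 circ [array([569.5, 280.8]), np.float64(76.2)]
hole [570.3 280.2] [46.  45.7] 31.8 circ [array([569.9, 280.3]), np.float64(23.4)]
outer [584.6 145.8] [ 86.1 127.7] 6.2 circ [array([584.8, 145.6]), np.float64(76.3)]
```

```bash

python3 -m inch '[[[0,0,0],[35,-30,5],0.3],[[0,0,0],[70,-60,25],0.3],[[0,0,0],[94,-80,60],0.3],[[0,0,0],[94,-80,100],0.3],[[0,0,0],[94,-80,140],0.3]]' 20
python3 -m inch '[[[0,0,0],[0,0,25],0.3],[[0,0,0],[0,0,45],0.3],[[0,0,0],[0,0,60],0.3],[[0,0,0],[0,0,65],0.3],[[0,0,0],[0,0,65],0.3]]' 20
python3 go.py .5695 .2805 .0115 0
```

```text
clock: 6.1
eef_pos: [0.5716, 0.2798, 0.1]
tool_rot: [1.0, -0.001, 0.0, -0.0]
ft_force: [-0.2, -0.2, -1.0]
finger_gap: 0.0377
clock: 6.6
eef_pos: [0.5702, 0.28, 0.0363]
tool_rot: [1.0, -0.0, -0.0, 0.0]
ft_force: [0.1, -0.7, 0.6]
finger_gap: 0.0378
[ 0.02  0.05 -0.04] [-0.7 -0.5 24.8]
```

```bash

python3 -m inch '[[[0,0,0],[0,0,12],0.3],[[0,0,0],[0,0,20],0.3],[[0,0,0],[0,0,24],0.3],[[0,0,0],[0,0,25],0.3],[[0,0,0],[0,0,25],0.3]]' 20
python3 -m inch '[[[0,0,0],[0,0,1],0.3],[[0,0,0],[0,0,1],0.45],[[0,0,0],[0,0,1],0.65],[[0,0,0],[0,0,-10],0.8],[[0,0,0],[0,0,-40],0.8]]' 20
python3 -m inch '[[[0,0,0],[0,20,-40],0.8],[[0,0,0],[-20,40,-80],1],[[0,0,0],[-20,40,-110],1],[[0,0,0],[-20,40,-110],1]]'
python3 - <<'E'
from vess import *
c=cam('wrist'); P=cloud(c); cv2.imwrite('pics/w5.png',c['image'])
meas(c,P,.017,.026,(.57,.28),.05,'small')
E
```

```text
clock: 7.1
eef_pos: [0.5701, 0.2809, 0.0116]
tool_rot: [1.0, 0.0, -0.0, -0.0]
ft_force: [-0.1, -0.0, 0.4]
finger_gap: 0.0377
clock: 7.6
eef_pos: [0.5681, 0.2799, 0.0503]
tool_rot: [1.0, 0.0, -0.003, 0.001]
ft_force: [-0.8, 0.3, -1.0]
finger_gap: 0.0687
clock: 8.0
eef_pos: [0.5532, 0.2413, 0.1677]
tool_rot: [1.0, -0.0, 0.005, -0.001]
ft_force: [0.6, 0.8, 1.0]
finger_gap: 0.0853
small 1553 z 0.021411611442225142 mean [0.5714 0.2792 0.0214] rect [571.2 279.5] [37.8 37.8] 46.2 circ [570.8 279.5] 19.5
```

```bash

python3 -m inch '[[[0,0,0],[-4,48,0],1],[[0,0,0],[-8,96,0],1],[[0,0,0],[-12,144,0],1],[[0,0,0],[-16,192,0],1],[[0,0,0],[-20,240,0],1]]'
python3 -m inch '[[[0,0,0],[0,45,5],1],[[0,0,0],[0,90,15],1],[[0,0,0],[0,130,35],1],[[0,0,0],[0,160,60],1],[[0,0,0],[0,160,75],1]]'
python3 -m inch '[[[0,0,0],[0,0,0],1]]'
python3 go.py .5312 -.1614 .03 0
```

```text
clock: 8.55
eef_pos: [0.5293, -0.0007, 0.1609]
tool_rot: [1.0, 0.0, -0.001, -0.0]
ft_force: [0.7, 0.3, 0.4]
finger_gap: 0.0853
clock: 9.05
eef_pos: [0.5297, -0.1627, 0.0845]
tool_rot: [1.0, -0.002, -0.001, 0.0]
ft_force: [-0.1, 0.6, -0.1]
finger_gap: 0.0853
clock: 9.15
eef_pos: [0.5279, -0.1592, 0.0838]
tool_rot: [1.0, -0.001, -0.003, -0.001]
ft_force: [-0.0, 0.6, -0.3]
finger_gap: 0.0853
[-0.15  0.32 -0.11] [ 3.6  2.3 53.7]
```

```bash

python3 -m inch '[[[0,0,0],[3,2,20],1],[[0,0,0],[3,2,38],1],[[0,0,0],[3,2,50],1],[[0,0,0],[3,2,54],1],[[0,0,0],[3,2,54],1]]'
python3 -m inch '[[[0,0,0],[0,0,0],0.8],[[0,0,0],[0,0,0],0.5],[[0,0,0],[0,0,0],0.5],[[0,0,0],[0,0,0],0.5],[[0,0,0],[0,0,0],0.5]]' 25
python3 -m inch '[[[0,0,0],[0,0,-5],0.5],[[0,0,0],[0,0,-15],0.5],[[0,0,0],[0,0,-30],0.5],[[0,0,0],[0,0,-50],0.5],[[0,0,0],[0,0,-50],0.5]]'
python3 - <<'E'
from vess import *
c=cam('wrist'); P=cloud(c); cv2.imwrite('pics/w6.png',c['image']);np.save('w6.npy',c,allow_pickle=True)
print(robot.read_state()['eef_pos'])
meas(c,P,.085,.1,(.5312,-.161),.04,'large');meas(c,P,.022,.034,(.5312,-.161),.08,'flask')
E
```

```text
clock: 9.65
eef_pos: [0.533, -0.1606, 0.0325]
tool_rot: [1.0, 0.0, -0.0, -0.0]
ft_force: [-0.8, -0.3, 0.0]
finger_gap: 0.0855
clock: 10.15
eef_pos: [0.5339, -0.1613, 0.0338]
tool_rot: [1.0, 0.0, 0.001, 0.0]
ft_force: [-1.3, 1.2, 6.0]
finger_gap: 0.0582
clock: 10.65
eef_pos: [0.5353, -0.1622, 0.0856]
tool_rot: [1.0, 0.0, 0.002, 0.001]
ft_force: [0.8, -0.8, -1.1]
finger_gap: 0.0582
[ 0.5346 -0.1618  0.0844]
large 14600 z 0.0962414683890355 mean [ 0.5351 -0.1633  0.096 ] rect [ 533.8 -166.4] [60.5 66.8] 30.9 circ [ 537.9 -162.9] 36.2
flask 4762 z 0.02764984266596801 mean [ 0.5461 -0.145   0.0273] rect [ 544.  -147.7] [39.2 98.3] 10.6 circ [ 542.2 -148. ] 49.2
```

View pics/w6.png

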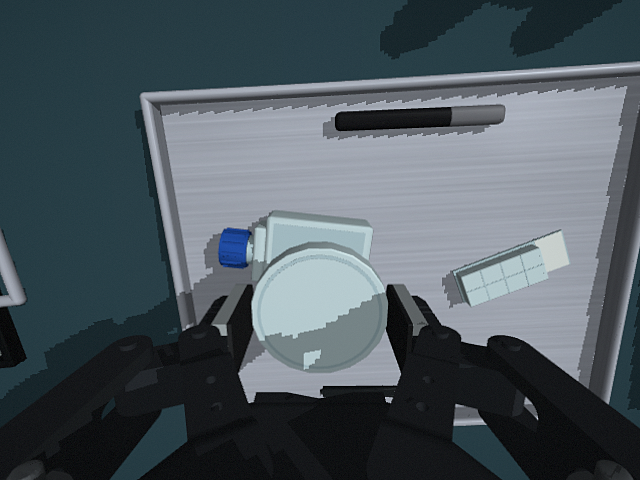

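```bash

python3 -m inch '[[[0,0,0],[0,0,-40],0.5],[[0,0,0],[-5,-30,-70],0.5],[[0,0,0],[-10,-75,-70],0.5],[[0,0,0],[-20,-120,-70],0.5],[[0,0,0],[-30,-165,-70],0.5]]'
python3 -m inch '[[[0,0,0],[-5,-45,0],0.5],[[0,0,0],[-11,-90,10],0.5],[[0,0,0],[-11,-120,35],0.5],[[0,0,0],[-11,-132,70],0.5],[[0,0,0],[-11,-132,100],0.5]]'
python3 -m inch '[[[0,0,0],[0,0,0],0.5],[[0,0,0],[0,0,0],0.5]]'
python3 go.py .4934 .1348 .0135 0
```

```text
clock: 11.2
eef_pos: [0.5025, 0.0051, 0.1524]
tool_rot: [1.0, -0.0, -0.0, -0.0]
ft_force: [-0.2, -0.1, -0.7]
finger_gap: 0.0584
clock: 11.7
eef_pos: [0.4916, 0.1378, 0.0512]
tool_rot: [1.0, 0.001, -0.0, -0.0]
ft_force: [0.7, 0.6, -0.5]
finger_gap: 0.058
clock: 11.9
eef_pos: [0.4914, 0.1356, 0.0523]
tool_rot: [1.0, 0.0, -0.001, 0.0]
ft_force: [0.3, -0.5, -1.1]
finger_gap: 0.0584
[0.02 0.14 0.  ] [ 2.1  0.7 38.8]
```

```bash

python3 -m inch '[[[0,0,0],[2,1,16],0.5],[[0,0,0],[2,1,28],0.5],[[0,0,0],[2,1,36],0.5],[[0,0,0],[2,1,39],0.5],[[0,0,0],[2,1,39],0.5]]'
python3 -m inch '[[[0,0,0],[0,0,1],0.5],[[0,0,0],[0,0,1],0.7],[[0,0,0],[0,0,1],0.9],[[0,0,0],[0,0,-10],1],[[0,0,0],[0,0,-45],1]]'
python3 -m inch '[[[0,0,0],[-10,20,-45],1],[[0,0,0],[-30,40,-90],1],[[0,0,0],[-30,40,-130],1],[[0,0,0],[-30,40,-140],1]]'
python3 - <<'E'
from vess import *
c=cam('wrist'); P=cloud(c); cv2.imwrite('pics/w7.png',c['image']);np.save('w7.npy',c,allow_pickle=True)
meas(c,P,.021,.030,(.4914,.1348),.05,'large');meas(c,P,.017,.026,(.57,.28),.05,'small')
m=(P[...,2]<.0105)&(P[...,2]>.006)&(abs(P[...,0]-.585)<.05)&(abs(P[...,1]-.145)<.07)
a=np.radians(6.2);y=np.array([-np.sin(a),np.cos(a)]);x=np.array([y[1],-y[0]])
q=P[comp(m)][:,:2]-[.5846,.1458]
Y=q@y;X=q@x; print('Y',np.percentile(Y,[.5,2,98,99.5]));k=Y<.0;print('X',np.percentile(X[k],[.5,1,99,99.5]));k=abs(Y)<.03;print(np.percentile(X[k],[.5,1,99,99.5]))
for y0 in np.arange(-.06,.065,.01):
    k=abs(Y-y0)<.003
    if k.sum()>5: print(round(y0,3),X[k].min(),X[k].max())
E
```

```text
clock: 12.4
eef_pos: [0.4943, 0.1346, 0.014]
tool_rot: [1.0, -0.0, -0.0, -0.0]
ft_force: [-0.2, -0.2, 0.3]
finger_gap: 0.0581
clock: 12.9
eef_pos: [0.4919, 0.1344, 0.0574]
tool_rot: [1.0, -0.0, -0.003, 0.0]
ft_force: [-0.1, 0.1, -0.4]
finger_gap: 0.0855
clock: 13.3
eef_pos: [0.4665, 0.0945, 0.204]
tool_rot: [1.0, -0.0, 0.004, -0.0]
ft_force: [0.9, 0.5, -0.0]
finger_gap: 0.0854
large 3081 z 0.024498637693799896 mean [0.4924 0.1329 0.0245] rect [491.6 133.4] [58.9 59. ] 89.5 circ [491.5 133.2] 30.0
small 1667 z 0.021331264791445204 mean [0.5702 0.2781 0.0212] rect [570.3 278.9] [38.8 37.9] 50.2 circ [569.9 278.8] 20.0
Y [-0.0517 -0.0501  0.0668  0.0698]
X [-0.0305 -0.0301  0.031   0.0312]
[-0.0305 -0.0302  0.031   0.0312]
-0.05 -0.030714597438985032 0.03164769174859257
-0.04 -0.030503586371637883 0.031419123851436505
-0.03 -0.030848900825327288 0.03132306455779492
-0.02 -0.030810397263457537 0.03140083046419229
-0.01 -0.030695448885116786 0.03166195368839176
0.0 -0.030807910736845363 0.03138351048739708
0.01 -0.030854857561335075 0.031213954399752487
0.02 -0.030770272006763008 0.03158552980755243
0.03 -0.030923942937860598 0.03133961545469687
0.04 -0.022950764465226647 0.023352562807722098
0.05 -0.023439692323745844 0.023265863149449017
0.06 -0.022854358722286486 0.023263410679949453
```

```bash

python3 -m inch '[[[0,0,-8],[10,45,0],1],[[0,0,-16],[25,95,0],1],[[0,0,-24],[40,145,0],1],[[0,0,-32],[55,195,0],1],[[0,0,-40],[65,240,0],1]]'
python3 -m inch '[[[0,0,-8],[0,0,0],1],[[0,0,-16],[0,0,0],1],[[0,0,-24],[0,0,0],1],[[0,0,-32],[0,0,0],1],[[0,0,-40],[0,0,0],1]]'
python3 -m inch '[[[0,0,-8],[0,0,0],1],[[0,0,-12],[0,0,0],1],[[0,0,-12],[0,0,0],1]]'
python3 - <<'E'
from vess import *
c=cam('wrist'); P=cloud(c); cv2.imwrite('pics/w8.png',c['image']);np.save('w8.npy',c,allow_pickle=True)
print(robot.read_state()['eef_pos'],robot.read_state()['joints'])
meas(c,P,.022,.034,(.5312,-.17),.06,'flask+cap')
h=cv2.cvtColor(c['image'],cv2.COLOR_BGR2HSV); b=(h[...,0]>100)&(h[...,0]<130)&(h[...,1]>150)
P2=P.copy();P2[b]=0
meas(c,P2,.022,.034,(.5312,-.17),.045,'flask')
meas(c,P,.012,.02,(.515,-.29),.06,'block')
q=P[b&(P[...,2]>.005)&(P[...,2]<.035)&(np.hypot(P[...,0]-.5312,P[...,1]+.17)<.1)]; print('cap',q.min(0),q.max(0))
E
```

```text
clock: 13.85
eef_pos: [0.5243, -0.1257, 0.1975]
tool_rot: [0.941, 0.338, -0.0, -0.001]
ft_force: [0.8, -0.3, 0.3]
finger_gap: 0.0851
clock: 14.35
eef_pos: [0.5237, -0.124, 0.1972]
tool_rot: [0.769, 0.639, -0.001, -0.001]
ft_force: [0.3, 0.3, 0.2]
finger_gap: 0.0857
clock: 14.65
eef_pos: [0.5238, -0.124, 0.1974]
tool_rot: [0.7, 0.714, -0.0, -0.001]
ft_force: [0.0, -0.5, -0.7]
finger_gap: 0.0858
[ 0.5238 -0.124   0.1976] [-0.361   0.3062  1.6837  0.0001  1.1538 -0.3794]
flask+cap 3930 z 0.0281690228468503 mean [ 0.5329 -0.154   0.028 ] rect [ 533.5 -151.8] [83.2 52.1] 83.6 circ [ 533.4 -154.9] 44.8
flask 3413 z 0.028288810198451975 mean [ 0.5324 -0.159   0.0282] rect [ 532.7 -159.4] [67.8 52.1] 83.6 circ [ 532.1 -162.5] 38.9
block 974 z 0.015530895225969121 mean [ 0.5167 -0.286   0.0154] rect [ 516.6 -287. ] [24.5 55. ] 22.7 circ [ 518.  -286.8] 29.1
cap [ 0.5251 -0.227   0.0089] [ 0.6131 -0.0992  0.0298]
```

View pics/w8.png

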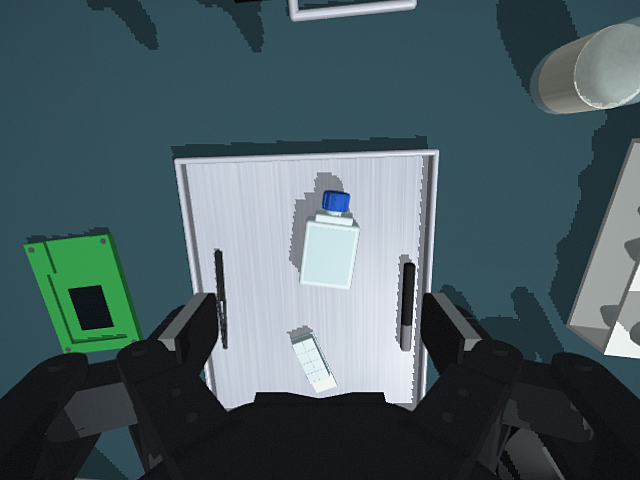

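The view shows the flask body at (330,253) with its cap at (336,202), the slide at (313,362), the forceps at the left (220,300) and the pen at the right (408,305).

```bash
python3 go.py .5326 -.160 .060 83.6
python3 -m inch '[[[0,0,4],[-17,4,40],1],[[0,0,8],[-35,9,80],1],[[0,0,8],[-35,9,115],1],[[0,0,8],[-35,9,137],1],[[0,0,8],[-35,9,137],1]]'
python3 -m inch '[[[0,0,0],[0,0,0],1]]'
python3 go.py .5326 -.160 .010 83.6
```

```text
[-0.11 -0.04  7.45] [-36.2   8.4 137.5]
clock: 15.2
eef_pos: [0.5311, -0.1581, 0.0581]
tool_rot: [0.749, 0.663, -0.002, -0.003]
ft_force: [0.0, -0.8, 0.4]
finger_gap: 0.0853
clock: 15.3
eef_pos: [0.5338, -0.159, 0.0615]
tool_rot: [0.749, 0.663, -0.0, -0.001]
ft_force: [0.0, -0.4, -0.2]
finger_gap: 0.0855
[-0.07 -0.03 -0.52] [-1.1 -1.  51.5]
```

```bash

python3 -m inch '[[[0,0,-0.5],[-1,-1,20],1],[[0,0,-0.5],[-1,-1,38],1],[[0,0,-0.5],[-1,-1,48],1],[[0,0,-0.5],[-1,-1,51],1],[[0,0,-0.5],[-1,-1,51],1]]'
python3 -m inch '[[[0,0,0],[0,0,0],0.8],[[0,0,0],[0,0,0],0.4],[[0,0,0],[0,0,0],0.4],[[0,0,0],[0,0,0],0.4],[[0,0,0],[0,0,0],0.4]]' 30
python3 -m inch '[[[0,0,0],[0,0,-5],0.4],[[0,0,0],[0,0,-20],0.4],[[0,0,0],[0,0,-50],0.4],[[0,0,0],[0,0,-90],0.4],[[0,0,0],[0,0,-90],0.4]]'
python3 - <<'E'
from vess import *
c=cam('wrist'); P=cloud(c); np.save('w9.npy',c,allow_pickle=True)
s=robot.read_state();print(s['eef_pos'],s['tool_rot'])
z=s['eef_pos'][2]
h=cv2.cvtColor(c['image'],cv2.COLOR_BGR2HSV); b=(h[...,0]>100)&(h[...,0]<130)&(h[...,1]>150)
P2=P.copy();P2[b]=0
m=meas(c,P2,z,z+.03,(.5326,-.14),.07,'flask'); q=P[m]; print('tilt',np.linalg.lstsq(np.c_[q[:,:2],np.ones(len(q))],q[:,2],rcond=None)[0])
E
```

```text
clock: 15.8
eef_pos: [0.5334, -0.1602, 0.0113]
tool_rot: [0.745, 0.667, 0.0, 0.0]
ft_force: [0.7, -0.2, 0.4]
finger_gap: 0.0854
clock: 16.3
eef_pos: [0.5335, -0.1604, 0.0116]
tool_rot: [0.745, 0.667, 0.0, 0.001]
ft_force: [-0.4, 0.7, 6.7]
finger_gap: 0.0514
clock: 16.8
eef_pos: [0.5363, -0.1616, 0.1056]
tool_rot: [0.745, 0.667, 0.002, 0.004]
ft_force: [0.8, 0.2, -0.9]
finger_gap: 0.0513
[ 0.535  -0.161   0.1035] [0.7453 0.6668 0.0013 0.0027]
flask 22390 z 0.12223861781051115 mean [ 0.5364 -0.1549  0.1221] rect [ 536.1 -156.4] [77.  78.7] 85.3 circ [ 536.2 -159.4] 42.3
tilt [ 0.0022 -0.0428  0.1143]
```

```bash
python3 go.py .5865 .1324 .06 96.2
python3 -m inch '[[[0,0,-2],[35,2,-15],0.4],[[0,0,-5],[80,5,-30],0.4],[[0,0,-8],[125,8,-30],0.4],[[0,0,-10],[170,11,-30],0.4],[[0,0,-12],[210,13,-30],0.4]]'
python3 go.py .5865 .1324 .06 96.2
```

```text
[  0.32   0.13 -12.56] [297.4  18.4  43.1]
clock: 17.35
eef_pos: [0.5683, 0.0492, 0.1297]
tool_rot: [0.671, 0.742, -0.0, -0.001]
ft_force: [0.2, -0.3, -1.1]
finger_gap: 0.0509
[-0.09 -0.03 -0.48] [80.9 26.5 69.7]
```

```bash

python3 -m inch '[[[0,0,0],[30,10,5],0.4],[[0,0,0],[60,20,20],0.4],[[0,0,0],[81,26,40],0.4],[[0,0,0],[81,26,60],0.4],[[0,0,0],[81,26,70],0.4]]'
python3 -m inch '[[[0,0,0],[0,0,0],0.4],[[0,0,0],[0,0,0],0.4]]'
python3 go.py .5865 .1324 .018 96.2
python3 - <<'E'
from h import *
c=cam('side'); cv2.imwrite('pics/s10.png',cv2.resize(c['image'][200:380,180:420],None,fx=3,fy=3))
E
```

```text
clock: 17.85
eef_pos: [0.5847, 0.1309, 0.0578]
tool_rot: [0.671, 0.741, -0.002, -0.002]
ft_force: [-0.7, -0.5, -0.1]
finger_gap: 0.0513
clock: 18.05
eef_pos: [0.5867, 0.1297, 0.0606]
tool_rot: [0.672, 0.741, -0.0, -0.0]
ft_force: [0.7, 0.0, 0.1]
finger_gap: 0.0514
[-0.05 -0.   -0.61] [ 2.7  0.  42.6]
```

View pics/s10.png

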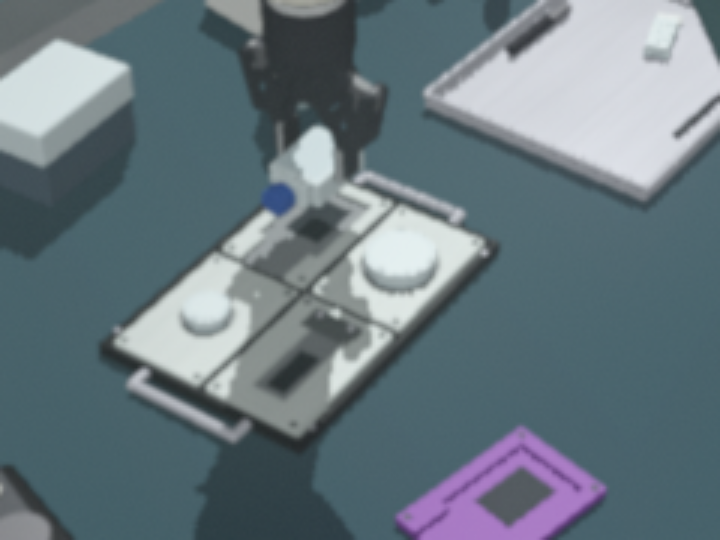

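The side view shows both dishes seated and the flask held over its nest, cap toward the notch.

```bash

python3 -m inch '[[[0,0,-0.6],[3,0,18],0.4],[[0,0,-0.6],[3,0,30],0.4],[[0,0,-0.6],[3,0,38],0.4],[[0,0,-0.6],[3,0,42],0.4],[[0,0,-0.6],[3,0,42],0.4]]'
python3 -m inch '[[[0,0,0],[0,0,1],0.4],[[0,0,0],[0,0,1.5],0.4]]'
```

```text
clock: 18.6
eef_pos: [0.5864, 0.1331, 0.0183]
tool_rot: [0.668, 0.744, -0.0, -0.0]
ft_force: [-0.5, 0.2, -0.4]
finger_gap: 0.0515
clock: 18.8
eef_pos: [0.5871, 0.1333, 0.0176]
tool_rot: [0.668, 0.744, 0.0, 0.0]
ft_force: [-0.4, -0.1, -1.7]
finger_gap: 0.0509
```

```bash

python3 -m inch '[[[0,0,0],[0,0,1],0.4],[[0,0,0],[0,0,1],0.63],[[0,0,0],[0,0,1],0.75],[[0,0,0],[0,0,-8],0.9],[[0,0,0],[0,0,-45],0.9]]'
python3 -m inch '[[[0,0,0],[-20,0,-45],1],[[0,0,0],[-50,0,-90],1],[[0,0,0],[-70,0,-130],1],[[0,0,0],[-70,0,-130],1]]'
python3 - <<'E'
from vess import *
c=cam('wrist'); P=cloud(c); cv2.imwrite('pics/w11.png',c['image'])
h=cv2.cvtColor(c['image'],cv2.COLOR_BGR2HSV); b=(h[...,0]>100)&(h[...,0]<130)&(h[...,1]>150)
P2=P.copy();P2[b]=0
m=meas(c,P2,.028,.039,(.586,.132),.045,'flask'); q=P[m]; print('tilt',np.linalg.lstsq(np.c_[q[:,:2],np.ones(len(q))],q[:,2],rcond=None)[0])
meas(c,P,.021,.030,(.4914,.1348),.05,'large');meas(c,P,.017,.026,(.57,.28),.05,'small')
s=robot.read_state();print(s['eef_pos'],s['joints'])
m=(P[...,2]<.0105)&(P[...,2]>.006)&(abs(P[...,0]-.476)<.03)&(abs(P[...,1]-.27)<.06)
a=np.radians(6.2);y=np.array([-np.sin(a),np.cos(a)]);x=np.array([y[1],-y[0]])
q=P[comp(m)][:,:2]-[.4763,.2707];Y=q@y;X=q@x;print('slide nest Y',np.percentile(Y,[.5,2,98,99.5]),'X',np.percentile(X,[.5,1,99,99.5]))
l=P[comp((P[...,2]>.0145)&(P[...,2]<.02)&(abs(P[...,0]-.476)<.04)&(abs(P[...,1]-.23)<.04))];q=l[:,:2]-[.4763,.2707];print('lip',np.median(l[:,2]),np.percentile(q@y,[0,1,99,100]),np.percentile(q@x,[1,99]))
E
```

```text
clock: 19.3
eef_pos: [0.5836, 0.1329, 0.0599]
tool_rot: [0.668, 0.744, -0.003, -0.002]
ft_force: [0.2, 0.8, -0.7]
finger_gap: 0.0769
clock: 19.7
eef_pos: [0.5993, 0.0612, 0.1998]
tool_rot: [0.668, 0.744, 0.004, 0.005]
ft_force: [2.0, 0.2, 0.9]
finger_gap: 0.0854
flask 5045 z 0.03317663750855304 mean [0.5861 0.1367 0.0331] rect [585.7 138.3] [51.9 76.3] 6.6 circ [586.4 134.7] 42.0
tilt [-0.0001 -0.0109  0.0346]
large 3829 z 0.024624122488455247 mean [0.4919 0.1338 0.0246] rect [491.5 133.2] [58.8 59.1] 51.9 circ [491.5 133.3] 30.1
small none
[0.5972 0.0624 0.1967] [-0.0108  0.3873  1.5578 -0.0001  1.1881 -0.1177]
slide nest Y [-0.0412 -0.0412 -0.0412 -0.0412] X [0.0242 0.0242 0.0242 0.0242]
lip 0.01762587707828525 [-0.053  -0.0526 -0.0421 -0.0418] [-0.022   0.0219]
```

View pics/w11.png

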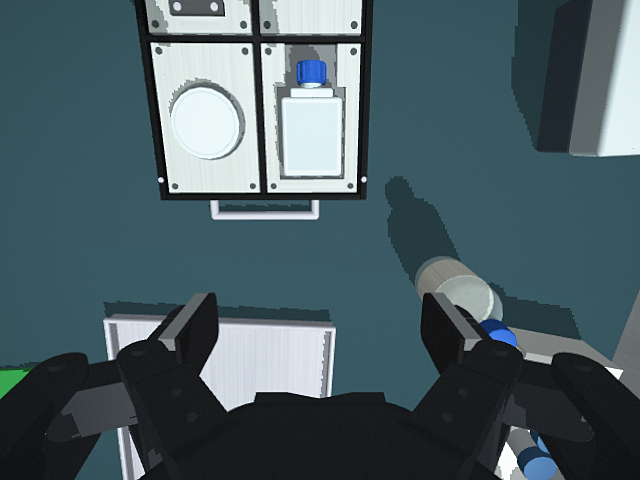

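The flask lies in its nest with the cap (311,72) in the notch, and the large dish is at (206,122). Next I'll get the slide nest from the earlier top view.

```bash
python3 - <<'E'
from vess import *
c=np.load('w4.npy',allow_pickle=True).item(); P=cloud(c)
m=(P[...,2]<.0105)&(P[...,2]>.006)&(abs(P[...,0]-.476)<.03)&(abs(P[...,1]-.27)<.06)
a=np.radians(6.2);y=np.array([-np.sin(a),np.cos(a)]);x=np.array([y[1],-y[0]])
q=P[comp(m)][:,:2]-[.4763,.2707];Y=q@y;X=q@x;print('slide nest Y',np.percentile(Y,[.5,2,98,99.5]),'X',np.percentile(X,[.5,1,99,99.5]))
l=P[comp((P[...,2]>.0145)&(P[...,2]<.02)&(abs(P[...,0]-.476)<.04)&(abs(P[...,1]-.23)<.04))];q=l[:,:2]-[.4763,.2707];print('lip',np.median(l[:,2]),np.percentile(q@y,[0,1,99,100]),np.percentile(q@x,[1,99]))
E
python3 go.py .5169 -.2875 .15 112.9
```

```text
slide nest Y [-0.0287 -0.0277  0.0409  0.0418] X [-0.0169 -0.0168  0.0165  0.0166]
lip 0.017656752879947224 [-0.0524 -0.0523 -0.0305 -0.0301] [-0.0212  0.022 ]
[  0.47   0.13 -16.78] [-339.3 -117.5   46.1]
```

```bash

python3 -m inch '[[[0,0,-4],[-45,-15,0],1],[[0,0,-8],[-90,-31,0],1],[[0,0,-12],[-135,-47,0],1],[[0,0,-16],[-180,-62,0],1],[[0,0,-16.8],[-225,-78,0],1]]'
python3 -m inch '[[[0,0,0],[-45,0,5],1],[[0,0,0],[-80,0,20],1],[[0,0,0],[-80,0,40],1],[[0,0,0],[-80,0,40],1]]'
python3 - <<'E'
from vess import *
c=cam('wrist'); P=cloud(c); cv2.imwrite('pics/w12.png',c['image'])
m=meas(c,P,.012,.02,(.515,-.29),.06,'block')
from go import go
print(robot.read_state()['eef_pos'],go(.5169,-.2875,.06,112.9))
E
```

```text
clock: 20.25
eef_pos: [0.5399, -0.169, 0.1912]
tool_rot: [0.55, 0.835, 0.0, -0.001]
ft_force: [0.5, -0.1, -0.2]
finger_gap: 0.0855
clock: 20.65
eef_pos: [0.57, -0.2411, 0.1483]
tool_rot: [0.552, 0.834, -0.0, -0.004]
ft_force: [-0.5, 1.1, 0.0]
finger_gap: 0.0854
block 1721 z 0.01524475851885465 mean [ 0.5164 -0.2858  0.0152] rect [ 516.6 -286.9] [24.2 54.3] 23.3 circ [ 516.6 -286.9] 29.0
[ 0.5705 -0.2406  0.1498] (array([-0.2 , -0.3 ,  0.11]), array([-22.6, -67.3,  89.9]))
```

```bash

python3 -m inch '[[[0,0,0],[-12,-35,30],1],[[0,0,0],[-23,-67,60],1],[[0,0,0],[-23,-67,90],1],[[0,0,0],[-23,-67,90],0.7],[[0,0,0],[-23,-67,90],0.7]]' 30
python3 -m inch '[[[0,0,0],[0,0,0],0.6],[[0,0,0],[0,0,0],0.6]]'
python3 go.py .5167 -.2871 .008 113.1
```

```text
clock: 21.2
eef_pos: [0.5201, -0.2884, 0.0629]
tool_rot: [0.551, 0.834, 0.0, -0.0]
ft_force: [1.0, -0.7, 0.4]
finger_gap: 0.0601
clock: 21.4
eef_pos: [0.5215, -0.2896, 0.0641]
tool_rot: [0.551, 0.834, 0.0, 0.002]
ft_force: [0.4, 0.3, 0.9]
finger_gap: 0.0509
[0.1  0.16 0.01] [ 4.3 -3.6 56.1]
```

```bash

python3 -m inch '[[[0,0,0],[4,-3,20],0.6],[[0,0,0],[4,-3,40],0.6],[[0,0,0],[4,-3,52],0.6],[[0,0,0],[4,-3,55],0.6],[[0,0,0],[4,-3,55],0.6]]'
python3 -m inch '[[[0,0,0],[0,0,0],0.6]]'
python3 go.py .5167 -.2871 .008 113.1
```

```text
clock: 21.9
eef_pos: [0.5158, -0.287, 0.0073]
tool_rot: [0.552, 0.834, 0.0, 0.0]
ft_force: [0.6, 0.5, -1.0]
finger_gap: 0.0515
clock: 22.0
eef_pos: [0.5162, -0.2873, 0.008]
tool_rot: [0.552, 0.834, 0.0, 0.001]
ft_force: [-0.5, -0.5, -0.8]
finger_gap: 0.0512
[ 0.04  0.06 -0.06] [ 0.   0.5 -0. ]
```

```bash

python3 -m inch '[[[0,0,0],[0,0,0],0.4],[[0,0,0],[0,0,0],0.15],[[0,0,0],[0,0,0],0.15],[[0,0,0],[0,0,0],0.15],[[0,0,0],[0,0,0],0.15]]' 30
python3 -m inch '[[[0,0,0],[0,0,-5],0.15],[[0,0,0],[0,0,-20],0.15],[[0,0,0],[0,0,-50],0.15],[[0,0,0],[0,0,-90],0.15],[[0,0,0],[0,0,-110],0.15]]'
python3 -m inch '[[[0,0,0],[0,0,0],0.15],[[0,0,0],[0,0,0],0.15]]'
python3 - <<'E'
from vess import *
c=cam('wrist'); P=cloud(c); cv2.imwrite('pics/w13.png',c['image']);np.save('w13.npy',c,allow_pickle=True)
s=robot.read_state();A=R.from_quat(s['tool_rot'])
q=A.inv().apply(P.reshape(-1,3)-s['eef_pos']).reshape(P.shape)*1000
print(s['eef_pos'])
h=cv2.cvtColor(c['image'],cv2.COLOR_BGR2HSV)
m=comp((abs(q[...,1])<11)&(abs(q[...,0])<60)&(abs(q[...,2])<25)&(h[...,2]>90)); v=q[m]
for x0 in range(-60,61,5):
    k=abs(v[:,0]-x0)<1.5
    if k.sum()>5: print(x0,np.median(v[k],0),np.median(h[m][k],0))
E
```

```text
clock: 22.5
eef_pos: [0.516, -0.2873, 0.008]
tool_rot: [0.552, 0.834, 0.0, 0.001]
ft_force: [-0.7, -0.2, 6.3]
finger_gap: 0.0232
clock: 23.0
eef_pos: [0.5166, -0.2877, 0.1202]
tool_rot: [0.552, 0.834, -0.0, 0.002]
ft_force: [0.2, -0.7, 0.0]
finger_gap: 0.0233
clock: 23.2
eef_pos: [0.5154, -0.2869, 0.1174]
tool_rot: [0.552, 0.834, 0.0, 0.0]
ft_force: [0.1, 0.2, -1.2]
finger_gap: 0.023
[ 0.5148 -0.2865  0.1164]
-50 [-48.7262  -1.2447   1.8775] [ 95.  38. 237.]
-45 [-45.0548   0.004    1.4458] [ 90.   3. 243.]
-40 [-40.0202   0.2507   1.3307] [ 90.   3. 243.]
-35 [-35.3618  -0.2538   1.3969] [ 83.   3. 243.]
-25 [-24.965   -0.2902  -8.3457] [ 94.  17. 241.]
-20 [-20.0497   0.1562  -8.3348] [ 94.  17. 241.]
-15 [-15.0753  -0.0781  -8.3072] [ 94.  18. 239.]
-10 [-10.1029  -0.7473  -8.2183] [ 94.  17. 239.]
-5 [-4.9099 -0.3069 -8.1669] [ 94.  17. 239.]
0 [ 0.0028  0.1213 -8.3224] [ 94.  25. 234.]
5 [ 5.0183 -0.3148 -8.2058] [ 94.  17. 236.]
10 [ 9.9284  0.1136 -8.1693] [ 94.  18. 235.]
15 [14.9592 -0.3249 -8.119 ] [ 94.  20. 233.]
20 [20.0188  0.087  -8.202 ] [ 95.  21. 232.]
25 [25.9993  0.0794 -7.3353] [ 95.  31. 135.]
```

View pics/w13.png

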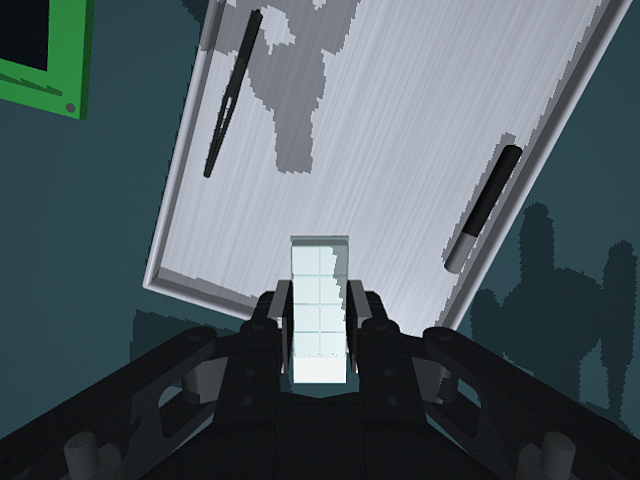

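The slide hangs level between the pads, label end at (320,370). Now I'll compute the loading waypoints.

```bash
cat > way.py <<'E'
# pivot = label end's lower edge, p in tool frame; plate coordinate Y (mm), height z (mm), tilt deg
import sys; from h import *
C=np.array([.4763,.2707]);a=np.radians(6.2);yd=np.array([-np.sin(a),np.cos(a)]);p=np.array([-48.5,0,3.7])/1000
def way(Y,z,th):
    B=R.from_euler('z',96.2,degrees=True)*R.from_euler('x',180,degrees=True)*R.from_rotvec([0,th,0],degrees=True)
    t=np.r_[C+yd*Y/1000,z/1000]-B.apply(p); s=robot.read_state();A=R.from_quat(s['tool_rot'])
    return t.round(4),(A.inv()*B).as_rotvec(degrees=True).round(2),(A.inv().apply(t-s['eef_pos'])*1000).round(1)
s=robot.read_state();A=R.from_quat(s['tool_rot']);t=A.apply(p)+s['eef_pos'];d=t[:2]-C;print('now Y',d@yd*1000,'X',d@[yd[1],-yd[0]]*1000,'z',t[2]*1000)
for w in sys.argv[1:]: print(w,*way(*map(float,w.split(','))))
E
python3 way.py -24,60,0 -24,30,8
python3 -m inch '[[[0,0,2],[0,0,-20],0.15],[[0,0,6],[40,-15,-30],0.15],[[0,0,10],[80,-30,-30],0.15],[[0,0,14],[125,-45,-30],0.15],[[0,0,17],[170,-62,-30],0.15]]'
python3 way.py -24,60,0
```

```text
now Y -604.4769405383945 X -7.870454872134489 z 112.66741283288701
-24,60,0 [0.4737 0.2951 0.0637] [-0.05 -0.07 16.83] [551.2 189.7  53.3]
-24,30,8 [0.4738 0.2941 0.0404] [-1.23  7.87 16.8 ] [550.2 189.4  76.6]
clock: 23.75
eef_pos: [0.3897, -0.153, 0.1457]
tool_rot: [0.67, 0.742, -0.0, -0.002]
ft_force: [0.0, -0.1, 1.0]
finger_gap: 0.0226
now Y -460.3764520155731 X -132.15402577172276 z 141.94412469833955
-24,60,0 [0.4737 0.2951 0.0637] [-0.14 -0.12 -0.35] [437.  129.4  82.6]
```

```bash

python3 -m inch '[[[0,0,0],[40,20,0],0.15],[[0,0,0],[85,40,0],0.15],[[0,0,0],[130,60,0],0.15],[[0,0,0],[175,80,0],0.15],[[0,0,0],[220,100,0],0.15]]'
python3 -m inch '[[[0,0,0],[45,10,5],0.15],[[0,0,0],[90,20,15],0.15],[[0,0,0],[135,30,25],0.15],[[0,0,0],[180,30,40],0.15],[[0,0,0],[215,30,50],0.15]]'
python3 -m inch '[[[0,0,0],[0,0,0],0.15],[[0,0,0],[0,0,0],0.15]]'
python3 way.py -24,30,8 -24,9.5,8
```

```text
clock: 24.25
eef_pos: [0.4673, 0.0765, 0.1458]
tool_rot: [0.669, 0.743, -0.001, -0.001]
ft_force: [1.4, -0.5, -0.6]
finger_gap: 0.0231
clock: 24.75
eef_pos: [0.4737, 0.2934, 0.0946]
tool_rot: [0.669, 0.744, -0.002, -0.001]
ft_force: [-0.1, -0.9, 0.2]
finger_gap: 0.0228
clock: 24.95
eef_pos: [0.4739, 0.2914, 0.0954]
tool_rot: [0.668, 0.744, -0.002, -0.001]
ft_force: [-0.1, -1.0, -0.2]
finger_gap: 0.0228
now Y -27.630113942542877 X -0.18285944436020973 z 91.80782605705713
-24,30,8 [0.4738 0.2941 0.0404] [-0.2   8.08 -0.05] [ 2.7  0.3 55. ]
-24,9.5,8 [0.4738 0.2941 0.0199] [-0.2   8.08 -0.05] [ 2.7  0.4 75.5]
```

```bash

python3 -m inch '[[[0,3,0],[3,0,20],0.15],[[0,6,0],[3,0,40],0.15],[[0,8,0],[3,0,52],0.15],[[0,8,0],[3,0,55],0.15],[[0,8,0],[3,0,55],0.15]]'
python3 -m inch '[[[0,0,0],[0,0,0],0.15],[[0,0,0],[0,0,0],0.15]]'
python3 way.py -24,9.5,8 -37,9.5,8
python3 - <<'E'
from h import *
c=cam('side'); d=cam('scene')
a=cv2.resize(c['image'][260:350,210:340],None,fx=3,fy=3,interpolation=cv2.INTER_CUBIC);b=cv2.resize(d['image'][190:290,285:425],None,fx=3,fy=3,interpolation=cv2.INTER_CUBIC)
im=np.zeros((600,430,3),np.uint8);im[:270,:390]=a;im[290:590,:420]=b;cv2.imwrite('pics/s14.png',im)
E
```

```text
clock: 25.45
eef_pos: [0.475, 0.2929, 0.0419]
tool_rot: [0.668, 0.741, 0.046, -0.052]
ft_force: [-0.2, -0.1, -0.5]
finger_gap: 0.0228
clock: 25.65
eef_pos: [0.4759, 0.2948, 0.0431]
tool_rot: [0.667, 0.742, 0.047, -0.051]
ft_force: [-0.0, 0.1, -0.2]
finger_gap: 0.023
now Y -23.49828952283496 X 2.0967631116745724 z 32.64947377933132
-24,9.5,8 [0.4738 0.2941 0.0199] [ 0.11 -0.   -0.13] [-3.7 -2.2 22.9]
-37,9.5,8 [0.4752 0.2812 0.0199] [ 0.11 -0.   -0.13] [-16.6  -2.2  21. ]
```

View pics/s14.png

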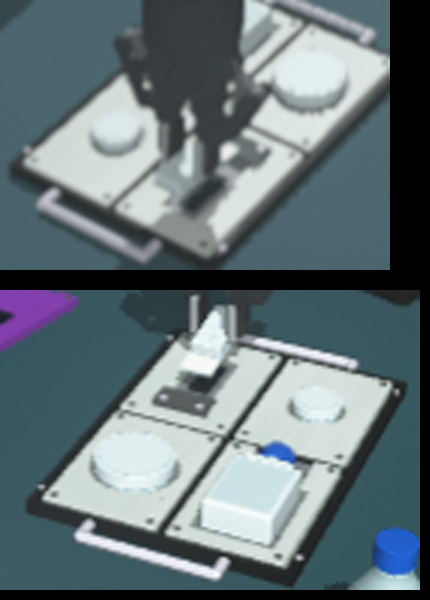

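The label end points toward the lip with the slide tilted label-down, and the other vessels are seated. I'll lower it now.

```bash

python3 -m inch '[[[0,0,0],[-2,-1,10],0.15],[[0,0,0],[-4,-2,18],0.15],[[0,0,0],[-4,-2,21],0.15],[[0,0,0],[-4,-2,21],0.15],[[0,0,0],[-4,-2,21],0.15]]'
python3 way.py -24,9.5,8 -37,9.5,8
```

```text
clock: 26.25
eef_pos: [0.4732, 0.2932, 0.0206]
tool_rot: [0.667, 0.742, 0.046, -0.052]
ft_force: [0.7, -0.1, -0.8]
finger_gap: 0.023
now Y -24.785472435751988 X -0.823183783729301 z 10.181836941257172
-24,9.5,8 [0.4738 0.2941 0.0199] [-0.01  0.   -0.17] [0.7 0.7 0.8]
-37,9.5,8 [0.4752 0.2812 0.0199] [-0.01  0.   -0.17] [-12.2   0.7  -1. ]
```

```bash

python3 -m inch '[[[0,0,0],[-3,0.5,0.3],0.15],[[0,0,0],[-6,0.5,-0.2],0.15],[[0,0,0],[-9,0.5,-0.6],0.15],[[0,0,0],[-12.5,0.5,-1],0.15],[[0,0,0],[-12.5,0.5,-1],0.15]]'
python3 way.py -37.5,8.7,4 -37.5,8.5,0
python3 - <<'E'
from h import *
d=cam('scene');cv2.imwrite('pics/s15.png',cv2.resize(d['image'][190:290,285:425],None,fx=4,fy=4,interpolation=cv2.INTER_CUBIC))
E
```

```text
clock: 26.75
eef_pos: [0.4752, 0.2803, 0.0202]
tool_rot: [0.667, 0.741, 0.047, -0.052]
ft_force: [0.3, 0.8, 0.2]
finger_gap: 0.0231
now Y -37.82434796634058 X -0.21524725644047968 z 9.77298212221112
-37.5,8.7,4 [0.4752 0.2813 0.0158] [ 0.02 -4.   -0.2 ] [0.3 0.  4.5]
-37.5,8.5,0 [0.4751 0.2816 0.0122] [ 0.01 -8.   -0.2 ] [0.2 0.  8.1]
```

View pics/s15.png

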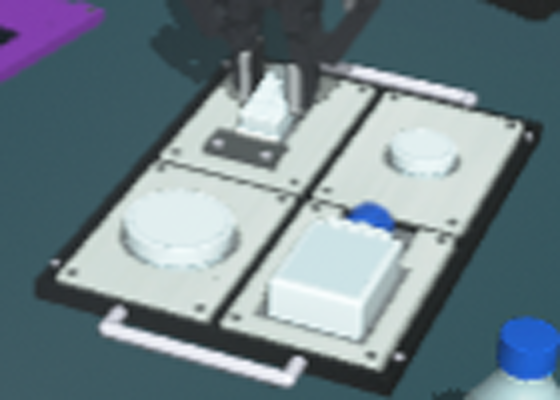

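The label end is under the lip (the lip at ~(245,148) lies in front of the white slide). I'll lower the other end next.

```bash

python3 -m inch '[[[0,-2,0],[0,0,2],0.15],[[0,-4,0],[0,0,4],0.15],[[0,-6,0],[0,0,6],0.15],[[0,-8,0],[0,0,8],0.15],[[0,-8,0],[0,0,8],0.15]]'
python3 -m inch '[[[0,0,0],[0,0,0],0.15]]'
python3 way.py -37.5,8.3,0
```

```text
clock: 27.3
eef_pos: [0.4752, 0.2821, 0.013]
tool_rot: [0.668, 0.744, -0.0, 0.001]
ft_force: [-1.1, -3.8, 8.8]
finger_gap: 0.0228
clock: 27.4
eef_pos: [0.4752, 0.2821, 0.013]
tool_rot: [0.669, 0.744, 0.0, 0.0]
ft_force: [-0.9, -1.5, 7.8]
finger_gap: 0.0226
now Y -37.08305336500506 X 0.06436507155305453 z 9.30035939660549
-37.5,8.3,0 [0.4751 0.2816 0.012 ] [ 0.04  0.02 -0.1 ] [-0.4 -0.1  1. ]
```

At the pick the slide's underside was 5 mm below the TCP, so a TCP at 13 mm means it is on the floor, and the 8 N fits that. I'll release it.

```bash

python3 -m inch '[[[0,0,0],[0,0,-0.5],0.25],[[0,0,0],[0,0,-0.5],0.4],[[0,0,0],[0,0,-0.5],0.45],[[0,0,0],[0,0,-5],0.45],[[0,0,0],[0,0,-40],0.45]]'
python3 -m inch '[[[0,0,0],[0,0,-45],1],[[0,0,0],[-20,0,-90],1],[[0,0,0],[-60,0,-130],1],[[0,0,0],[-90,0,-140],1],[[0,0,0],[-90,0,-140],1]]'
python3 -m inch '[[[0,0,0],[0,0,0],1],[[0,0,0],[0,0,0],1]]'
python3 - <<'E'
from vess import *
c=cam('wrist'); P=cloud(c); cv2.imwrite('pics/w16.png',c['image'])
h=cv2.cvtColor(c['image'],cv2.COLOR_BGR2HSV); b=(h[...,0]>100)&(h[...,0]<130)&(h[...,1]>150)
P2=P.copy();P2[b]=0
def tilt(m):
    if m is not None:
        q=P[cv2.erode(m.astype(np.uint8),np.ones((5,5)))>0]; print('  tilt',np.linalg.lstsq(np.c_[q[:,:2],np.ones(len(q))],q[:,2],rcond=None)[0][:2])
tilt(meas(c,P2,.028,.039,(.586,.132),.042,'flask'))
tilt(meas(c,P,.021,.030,(.4914,.1348),.05,'large'));tilt(meas(c,P,.017,.026,(.57,.28),.05,'small'))
tilt(meas(c,P,.0185,.03,(.475,.281),.045,'block'))
E
```

```text
clock: 27.9
eef_pos: [0.4721, 0.2806, 0.0496]
tool_rot: [0.669, 0.743, -0.003, -0.002]
ft_force: [0.3, 0.6, -0.0]
finger_gap: 0.0386
clock: 28.4
eef_pos: [0.4864, 0.1898, 0.1953]
tool_rot: [0.67, 0.742, 0.002, 0.002]
ft_force: [1.0, 0.4, -0.1]
finger_gap: 0.0856
clock: 28.6
eef_pos: [0.4837, 0.1929, 0.1915]
tool_rot: [0.669, 0.743, -0.0, -0.001]
ft_force: [-0.7, 0.2, -0.8]
finger_gap: 0.0859
flask 3035 z 0.03322387620330769 mean [0.5808 0.1409 0.0331] rect [585.6 136.4] [51.6 74.8] 6.2 circ [583.4 134.5] 40.5
  tilt [ 0.0087 -0.0148]
large 2729 z 0.024658937462550767 mean [0.4914 0.1352 0.0246] rect [491.7 134.3] [58.7 59.4] 5.2 circ [491.8 134.2] 30.1
  tilt [-0.0001 -0.0034]
small 1595 z 0.021615691238572543 mean [0.5696 0.2798 0.0216] rect [570.  279.6] [37.4 38.1] 24.5 circ [570.1 279.7] 19.4
  tilt [0.0083 0.0014]
block 1783 z 0.020193068393230873 mean [0.4746 0.2823 0.0202] rect [474.4 281.5] [23.6 53.6] 6.8 circ [474.8 281.5] 28.8
  tilt [-0.0007  0.0031]
```

View pics/w16.png

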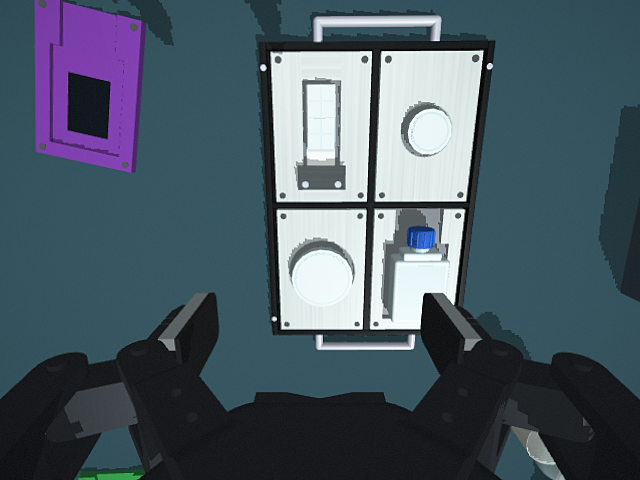

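All four vessels are seated: slide block (321,122) with its label under the lip, small dish (428,132), large dish (323,275), flask (420,285). I'm handing the job in.

```bash
python3 -c "
from bench import robot;print(robot.finish_job())"
```

```text
the job is handed in; nothing more can be done
None
```

The small dish, large dish, flask and chamber slide are all in their own nests, released, and the job is handed in. It took about 29 s of robot time. `finish_job()` gives no verdict, so the results below are my own last measurements.

| Vessel | Distance from nest point (limit 8 mm) | Top height, measured / expected | Tilt (limit 0.05 rad) |
|---|---|---|---|
| Small dish | about 1 mm | 21.6 / 21 mm | about 0.01 rad |
| Large dish | about 1 mm | 24.7 / 24 mm | below 0.01 rad |
| Flask | about 1 mm | 33.2 / 33 mm | about 0.02 rad |
| Slide | about 1 mm | 20.2 / 20 mm | below 0.01 rad |

- **Orientation:** The flask and slide lie within about 1° of the tray's lengthwise direction. The final picture shows the flask's cap in the notch and the slide's label end under the lip.
- **Partly hidden flask:** A finger hid part of the flask in the final picture. I took its centre from the picture made just after it was set down.
- **Disagreement on the slide:** While it was in the hand, the depth reading put its underside 3.7 mm below the TCP, but the pick geometry gave 5 mm. The floor contact (about 8 N) and the final height both fit 5 mm.
- **Stray move:** One carrying move with the slide went the wrong way sideways because of a sign slip. It stayed in free space and touched nothing.
- **Bystanders:** I never went near the medium bottle or the forceps, but I did not measure their positions again at the end.

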